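# Step a board under the pointer, then hold the light gate half open

## Robot

A 6-joint arm with a two-finger parallel gripper is mounted at the origin on the work surface. World frame = base frame: x ahead of the robot, y to its left, z up, the work surface at z = 0. Lengths are in mm, angles in rad, forces in N, time in s.
With the tool pointing down it reaches from about 375 to 825 mm from the base axis. Payload 5.5 kg.
Tool frame: the origin (TCP) lies midway between the tips of the shut fingers; the grasp point (between the pads) lies 19 mm behind it; z points along the fingers, y is the line along which they close (so a half turn about z gives the same grasp; the last joint's range is limited). The gripper opens to 85 mm and grips with 20 to 120 N. Pads are 22 mm wide; open, the fingers measure 114 mm over their backs; the gripper's body (76 mm by 85 mm) begins 54 mm behind the grasp point. The pads swing forward as they close: fully open they stand 13 mm farther back than shut.
Start: joints at [1.238, 0.314, -0.047, 1.21, 0, 1.571], TCP at [196.011, 567.075, 231.299] pointing down, gripper open.
Joint ranges: [-2.67, 2.67], [-0.69, 1.73], [-1.03, 1.25], [-2.08, 2.16], [-1.42, 1.45], [-3.14, 3.14]. Speed limits (rad/s): [2.39, 2.39, 3.01, 3.14, 3.14, 3.14].

## Interface

Orientations are given as [roll, pitch, yaw] about the fixed x, y, z axes, in that order (R = Rz(yaw) Ry(pitch) Rx(roll)).
In Python, from rig import manip, viewer gives the robot as it stands.
- The arm moves only by the tool step_arm, never from a script. Its argument "rows" is a list of rows, each a list of 5 numbers: the shift along the tool's x, y, z as a fraction of full scale, then the turn about the tool's z as a fraction of full scale, then the opening, from 0 (shut) to 1 (fully open). A call has exactly 8 rows; each row is the pose to reach, as a shift and turn from the pose commanded when the call began, along the tool's axes at that moment; what a row does not reach only later rows make up. Full scale, the value 1, is 10 cm for a shift and 2 rad for a turn. A row lasts 1/12 s, in which the tool goes at most 41.7 mm and 7.16 degrees, less where a joint would pass 70% of its speed; a pose out of reach is approached as far as the arm can. A call with a number of a shift or a turn outside -1 to 1 is refused whole. A call with a gripper value outside its range is refused whole. The fingers move at their own pace and stop on an object; "newtons" is the grip in N (left out, the last holds). Time passes only in rows, so rows that repeat a pose let the fingers close, or fill a call up. It gives the time, the measured TCP pose, the force, the opening and the grip force at its end, in the units of the state.
- manip.observe(): the state, without advancing time (a new reading comes with each control period).
- viewer.capture(name): name is "scene" or "top" or "wrist"; returns the picture (480x640x3 uint8, red, green, blue); there is no depth.
- viewer.camera_model(name): a dict with "fx", "fy", "cx", "cy" (pixels), "rvec" (rotation vector, rad) and "tvec" (3), from world to camera coordinates, as OpenCV has them. Camera axes: x right, y down, z forward; pixel columns grow to the right and rows downward; lengths in mm; the calibration is good to about 2 mm. The wrist camera is an equidistant fisheye: a pixel r from the principal point sees the ray r / f radians off the axis. A picture is of the moment at which its call begins: read the wrist's pose just before it. camera_model takes no time and is no camera call; for the wrist camera it gives the pose at the moment of the call.
- manip.close_job(): hands the job in; it is judged then, once.
The state is a dict: "clock": time; "joint_positions": joint angles; "joint_vel": joint speeds; "tau": joint torques, N m; "ee_pos": TCP position; "tcp_rot": TCP orientation; "contact_force": force on the tool from outside, world axes, zero at the start; "ft_torque": the same for the moment, N m; "finger_gap": opening from 0.0 (shut) to 1.0 (fully open); "gripper_force": force on a finger pad.
Only numpy, scipy, OpenCV 4.12 (cv2) and the standard library are available. Lean on these libraries where they do the work, as an engineer would, in place of code of your own. Each camera call takes 0.05 s, during which the arm holds its last target. There are 200 camera calls.

## Task

Take the circuit board carrier by its black knob and slide it so that the fixed pointer stands over the middle of the round copper pad, pause there a second, then slide it on until the pointer stands over the middle of the square copper pad, and leave it there. Only then slide the sprung gate of the light box open by its knob to half its travel, never past three quarters, and finish while still holding it there in the gripper against the spring: do not let go. Leave everything else on the bench where it is.

Things in the scene. Friction and masses are not known exactly. Their poses are not given: they have to be found in the camera images.
- stage: fixed board stage: steel base plate 250 x 220 x 16 mm with two crossed slides. Origin under the plate; x runs from the knob side to the pointer's column, z up. The column (14 mm thick, top at z 120 mm) stands at x = +118 mm, y = 0; its arm (12 mm wide, z 110 to 122 mm) runs from it to the pointer at x = +20 mm. Base and pointer do not move
- stage_x (a joint): position of the carrier along the stage's x (m), -0.040 to 0.040; the slide has light friction (about 1.5 N) and stays where it is left
- stage_y (a joint): position of the carrier along the stage's y (m), -0.045 to 0.045; same friction; it stays where it is left
- carrier_knob (a point): grip point of the carrier's upright black knob, a round post 18 mm in diameter; on its axis, 14 mm below its top and 30 mm above the aluminium carrier plate (a flange 24 mm across, 3 mm high, at its foot). It is on the side away from the pointer's column (stage -x); carrier, board, pads and knob move together, without turning
- pointer_tip (a point): tip of the fixed steel needle that hangs from the pointer's arm, 9 mm above the pads; needle 8 mm thick, tapering to the tip over the last 18 mm
- round_pad (a point): centre of the round copper pad, 16 mm across, on the green board (120 x 100 mm); on the carrier, 125 mm in stage x and +28 mm in stage y from the knob
- square_pad (a point): centre of the square copper pad, 16 x 16 mm, on the same green board; 90 mm in stage x and -28 mm in stage y from the knob
- lightbox: fixed grey light box, 100 (x) x 180 (y) x 50 mm high, origin under its centre, z up. On top a white lit window 50 x 60 mm is covered by a flat steel gate between side rails 10 mm high; the gate slides along the box's +y. A thin reflector leans outwards at the -y end, 90 to 105 mm from the origin, up to 97 mm high
- gate: the sprung gate: steel plate with an upright black knob, a round post 16 mm in diameter rising from 56 to 98 mm above the bench. Origin at bench level under the knob's axis; axes as the light box's. Its y in the light box's frame is its travel: 0 shut, 30 mm half, 60 mm fully open. Spring: 3 N when shut, 2 N more each 10 mm (9 N at half, 15 N at 60 mm); it snaps shut when let go
- gate_knob (a point): grip point of the gate's knob, on its axis, 83 mm above the bench (15 mm below the knob's top, 27 mm above the gate); over the box's origin when the gate is shut
- multimeter: loose bench multimeter, black, 85 x 170 x 34 mm, origin under its centre; a bystander
- screwdriver: loose screwdriver lying on the bench, origin under its middle; a bystander
- solder_spool: loose metal wire spool, 60 mm across, 40 mm high, origin under its centre; a bystander
- cup: loose paper cup, 76 mm across, 95 mm high, origin under its centre; a bystander
- parts_dish: loose square steel parts dish, 70 x 70 x 20 mm, origin under its centre; a bystander
- jar: loose amber jar with black lid, 48 mm across, 50 mm high, origin under its centre; a bystander
- spanner: loose spanner lying on the bench, origin under its middle; a bystander

How it is judged (in metres and radians):
On the way, in this order (a step that is already met when the one before it is completed fails the run):
1. the pointer stands over the middle of the round pad (within 5 mm), carrier still (horizontal distance between pointer_tip and round_pad below 0.005 m and velocity of joint stage_x between -0.01 and 0.01 m/s and velocity of joint stage_y between -0.01 and 0.01 m/s), for 0.4 s.
2. the pointer stands over the middle of the square pad (within 5 mm), carrier still (horizontal distance between pointer_tip and square_pad below 0.005 m and velocity of joint stage_x between -0.01 and 0.01 m/s and velocity of joint stage_y between -0.01 and 0.01 m/s), for 0.3 s.
3. the gate is held at half travel by the fingers (y of gate_knob in the frame of lightbox between 0.024 and 0.036 m and contact force between the fingers and gate above 4 N), for 0.3 s.
At the end, for the whole second after the job is handed in: The fingers still hold the gate's knob (at least 4 N of contact) with the gate standing still at 24 to 36 mm of its 60 mm travel, and the pointer is still within 5 mm (horizontally) of the centre of the square pad (all of step 3 and horizontal distance between pointer_tip and square_pad below 0.005 m and linear speed of gate below 0.005 m/s); the arm keeps its last pose, push and grip.
It fails at once if the gate is opened (over 12 mm) while the square pad is not under the pointer (8 mm) (y of gate_knob in the frame of lightbox above 0.012 m and horizontal distance between pointer_tip and square_pad above 0.008 m).
It fails at once if the gate is opened past three quarters (46 mm) (y of gate_knob in the frame of lightbox above 0.046 m).
It fails at once if a bystander is pushed more than 30 mm from its place (distance of any of multimeter, screwdriver, solder_spool, cup, parts_dish, jar, spanner from where it was at the start of the episode above 0.03 m).
It also fails if it takes over 58 s, if anything falls off the work surface, if the arm or the gripper's body presses on something with over 40 N, if the wrist force passes 120 N, or if a joint passes its speed limit or range.

## Working session

There is one attempt and no reset: what is moved stays moved. The work goes in short steps, Python scripts to look and compute and a tool call to move; the robot and the scene stay as the last step left them, time stands still between calls to the robot, and variables do not carry over. Pictures are saved under pics/ and viewed, at most 11 in all, crops included, and the job is handed in when it is done.

Besides the shell and the picture viewer there is one more tool, called after ">>>" as name(argument=value, ...), one argument or row to a line, values as JSON. step_arm: Moves the arm, as the interface text tells. Shift numbers are shares of 10 cm and turn numbers shares of 2 rad, none past 1 either way. Its arguments: {"type":"object","properties":{"rows":{"type":"array"},"newtons":{"type":"number"}},"required":["rows"]}

```bash
ls; mkdir -p pics; python3 - <<'E'
from rig import manip, viewer
import cv2
print(manip.observe())
for n in("scene","top"):
    im=viewer.capture(n); cv2.imwrite(f"pics/{n}0.png",im[:,:,::-1]); print(n,viewer.camera_model(n))
E
```

```text
pics
{'clock': 0.0, 'joint_positions': array([ 1.23801156e+00,  3.14235669e-01, -4.80810146e-02,  1.21018024e+00,
       -8.59266325e-06,  1.57079726e+00]), 'joint_vel': array([ 1.64093684e-03,  4.29878169e-04, -1.17580284e-04, -3.02852741e-03,
       -8.39333980e-05, -1.50580743e-04]), 'tau': array([-5.13651867e-04, -5.39587569e+01,  3.39750767e+01,  1.91384205e-02,
       -1.51608915e-04,  5.90689481e-06]), 'ee_pos': array([195.8216052 , 566.54026371, 230.42792098]), 'tcp_rot': array([-3.13989206e+00,  8.59423675e-06,  2.80880697e+00]), 'contact_force': array([ 0.58172846, -0.20030441, -0.61989639]), 'ft_torque': array([-0.06321716, -0.02998774, -0.00429515]), 'gripper_force': 0.0, 'finger_gap': 1.001246160971748}
scene {'fx': 582.6245425929837, 'fy': 582.6245425929837, 'cx': 319.63850383363973, 'cy': 241.04307977297532, 'rvec': array([ 1.7142285 ,  1.7210244 , -0.75742283]), 'tvec': array([ -11.83174811, -309.68332192, 1864.28571953])}
top {'fx': 593.1791563993633, 'fy': 593.1791563993633, 'cx': 316.93152399011046, 'cy': 227.36901597644552, 'rvec': array([ 2.17293388, -2.20119261,  0.09110173]), 'tvec': array([   2.28839559,  577.18283135, 1522.85223497])}
```

View pics/top0.png

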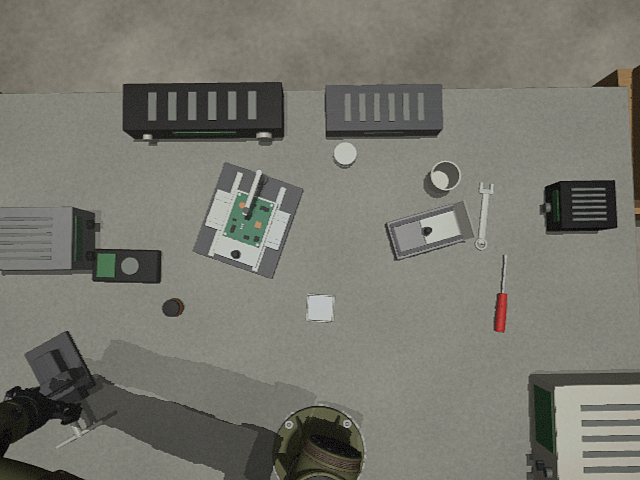

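View pics/scene0.png

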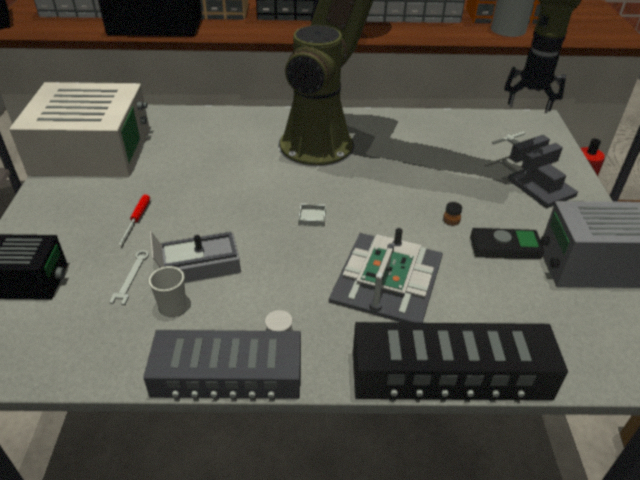

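```bash
python3 - <<'E'
import cv2,numpy as np
t=cv2.imread("pics/top0.png");s=cv2.imread("pics/scene0.png")
r=lambda a:cv2.resize(a,(400,300),interpolation=cv2.INTER_CUBIC)
o=np.vstack([np.hstack([r(t[155:287,170:346][:, :]),r(t[190:265,380:480])]),np.hstack([r(s[225:325,325:458]),r(s[220:295,145:245])])])
cv2.imwrite("pics/crop1.png",o)
E
```

```text
(no output)
```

View pics/crop1.png

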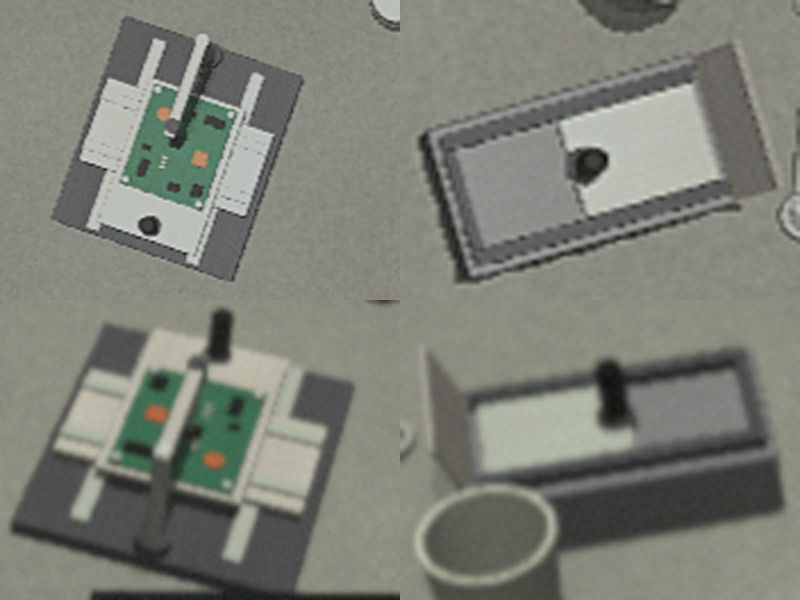

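```bash
cat > h.py <<'E'
import numpy as np, cv2
from rig import manip, viewer
def ray(n,p,m=None):
    m=m or viewer.camera_model(n)
    R=cv2.Rodrigues(np.array(m["rvec"]))[0]; c=-R.T@np.array(m["tvec"])
    x=np.array([(p[0]-m["cx"])/m["fx"],(p[1]-m["cy"])/m["fy"]])
    if n=="wrist":
        r=np.hypot(*x); d=np.r_[x/r*np.sin(r),np.cos(r)]
    else: d=np.r_[x,1]
    return c,R.T@(d/np.linalg.norm(d))
def onz(n,p,z,m=None):
    c,d=ray(n,p,m); return c+d*(z-c[2])/d[2]
def tri(a,b):
    (c,d),(e,f)=a,b
    s=np.linalg.lstsq(np.c_[d,-f],e-c,rcond=None)[0]
    P,Q=c+d*s[0],e+f*s[1]; return (P+Q)/2,np.linalg.norm(P-Q)
def orange(im,roi):  # im BGR, roi x0,y0,x1,y1
    x0,y0,x1,y1=roi; h=cv2.cvtColor(im[y0:y1,x0:x1],cv2.COLOR_BGR2HSV)
    m=cv2.inRange(h,(5,110,100),(20,255,255))
    n,_,st,ce=cv2.connectedComponentsWithStats(m)
    return sorted([(int(st[i,4]),*(ce[i]+[x0,y0]).round(2)) for i in range(1,n)],reverse=True)[:4]
E
python3 - <<'E'
from h import *
np.set_printoptions(precision=1,suppress=True)
t=cv2.imread("pics/top0.png");s=cv2.imread("pics/scene0.png")
print(orange(t,(190,160,305,280)),orange(s,(330,230,445,322)))
C=[(125,17),(302,75),(234,280),(53,217)]
C=np.array([onz("top",(170+.44*u,155+.44*v),16) for u,v in C]);print(C,C.mean(0))
T=lambda u,v:(170+.44*u,155+.44*v); G=lambda u,v:(380+.25*(u-400),190+.25*v)
S=lambda u,v:(325+u/3.0,225+(v-300)/3.0); H=lambda u,v:(145+.25*(u-400),220+.25*(v-300))
e=C[0]+C[1]-C[2]-C[3];f=C[0]+C[3]-C[1]-C[2];print(np.degrees(np.arctan2(e[1],e[0])),np.degrees(np.arctan2(f[1],f[0]))-90,np.linalg.norm(e)/2,np.linalg.norm(f)/2)
print("knob top",tri(ray("top",T(149,224)),ray("scene",S(222,314))))
print("gate top",tri(ray("top",G(595,158)),ray("scene",H(610,366))),onz("top",G(595,160),98))
B=np.array([onz("top",G(*p),60) for p in [(428,132),(695,57),(740,203),(467,275)]]);print(B,B.mean(0))
for a,b in((0,1),(3,2)):d=B[a]-B[b];print(np.degrees(np.arctan2(d[1],d[0])),np.linalg.norm(d))
E
```

```text
[(29, np.float64(257.79), np.float64(224.62)), (24, np.float64(241.54), np.float64(204.62))] [(31, np.float64(376.48), np.float64(262.58)), (26, np.float64(395.5), np.float64(278.0))]
[[751.9 234.5  16. ]
 [681.7  30.3  16. ]
 [446.8 110.6  16. ]
 [521.4 317.1  16. ]] [600.4 173.1  16. ]
-19.299683354983845 -19.420133391693412 246.60686112670552 217.71415315209086
knob top (array([510.1, 202. ,  79.4]), np.float64(5.473566079609329))
gate top (array([ 562.6, -280.5,   97.6]), np.float64(2.1685202106958625)) [ 561.4 -281.4   98. ]
[[ 583.2 -183.1   60. ]
 [ 629.  -354.6   60. ]
 [ 535.5 -380.4   60. ]
 [ 492.1 -205.8   60. ]] [ 559.9 -281.    60. ]
104.96600416730423 177.5116426062705
103.95802617409375 179.87560920466547
```

```bash
python3 - <<'E'
from h import *
np.set_printoptions(precision=1,suppress=True)
rp=tri(ray("top",(241.54,204.62)),ray("scene",(395.5,278)));sp=tri(ray("top",(257.79,224.62)),ray("scene",(376.48,262.58)))
print(rp,sp)
a=np.radians(-19.4);R=np.array([[np.cos(a),-np.sin(a)],[np.sin(a),np.cos(a)]])
tip=np.array([600.4,173.1])+R@[20,0]
z=(rp[0][2]+sp[0][2])/2
for zz in(z,):
  r=onz("top",(241.54,204.62),zz)[:2];s=onz("top",(257.79,224.62),zz)[:2]
  k1=r-R@[125,28];k2=s-R@[90,-28];k=(k1+k2)/2
  print(z,r,s,"knob",k1,k2,"tip",tip,"joint rel",R.T@(tip-r),R.T@(tip-s))
# needle end seen in top: image of predicted tip
for n in("top","scene"):
  m=viewer.camera_model(n);K=np.array([[m["fx"],0,m["cx"]],[0,m["fy"],m["cy"]],[0,0,1]])
  print(n,cv2.projectPoints(np.array([[*tip,z+9],[*tip,122]]),np.array(m["rvec"]),np.array(m["tvec"]),K,None)[0].reshape(-1,2))
E
```

```text
(array([637.1, 188.1,  39.1]), np.float64(1.1122781078193846)) (array([584.9, 147. ,  38.6]), np.float64(0.21927511517697526))
38.8323959044111 [637.2 188.7] [584.9 147.1] knob [510.  203.8] [509.3 203.4] tip [619.3 166.5] joint rel [ -9.5 -26.9] [26.  29.7]
top [[249.8 211.1]
 [246.6 207.9]]
scene [[386.2 269.9]
 [389.1 246.6]]
```

>>> step_arm(
  rows=[
    [-0.1, -0.06, 0.02, 0, 1],
    [-0.22, -0.13, 0.04, 0, 1],
    [-0.35, -0.2, 0.07, 0, 1],
    [-0.48, -0.28, 0.1, 0, 1],
    [-0.61, -0.35, 0.12, 0, 1],
    [-0.74, -0.43, 0.15, 0, 1],
    [-0.87, -0.5, 0.17, 0, 1],
    [-1, -0.58, 0.2, 0, 1],
  ],
)

```text
clock: 0.77
ee_pos: [272.9, 478.3, 211.3]
tcp_rot: [3.141, 0.0, 2.808]
contact_force: [0.9, 0.2, -0.1]
finger_gap: 0.997
gripper_force: 0.0
```

>>> step_arm(
  rows=[
    [-0.12, -0.07, 0.02, 0, 1],
    [-0.25, -0.15, 0.05, 0, 1],
    [-0.37, -0.22, 0.07, 0, 1],
    [-0.5, -0.29, 0.1, 0, 1],
    [-0.62, -0.36, 0.12, 0, 1],
    [-0.75, -0.44, 0.15, 0, 1],
    [-0.87, -0.5, 0.17, 0, 1],
    [-1, -0.58, 0.2, 0, 1],
  ],
)

```text
clock: 1.43
ee_pos: [348.1, 391.2, 191.3]
tcp_rot: [3.141, 0.0, 2.809]
contact_force: [0.2, 0.2, -0.2]
finger_gap: 1.004
gripper_force: 0.0
```

>>> step_arm(
  rows=[
    [-0.12, -0.07, 0.02, 0, 1],
    [-0.25, -0.15, 0.05, 0, 1],
    [-0.37, -0.22, 0.07, 0, 1],
    [-0.5, -0.29, 0.1, 0, 1],
    [-0.62, -0.36, 0.12, 0, 1],
    [-0.75, -0.44, 0.15, 0, 1],
    [-0.87, -0.5, 0.17, 0, 1],
    [-1, -0.58, 0.2, 0, 1],
  ],
)

```text
clock: 2.1
ee_pos: [423.5, 303.6, 171.3]
tcp_rot: [3.141, 0.0, 2.809]
contact_force: [0.1, 0.3, -0.5]
finger_gap: 1.002
gripper_force: 0.0
```

>>> step_arm(
  rows=[
    [-0.12, -0.07, 0.02, 0, 1],
    [-0.25, -0.15, 0.05, 0, 1],
    [-0.37, -0.22, 0.07, 0, 1],
    [-0.55, -0.32, 0.1, 0, 1],
    [-0.72, -0.42, 0.12, 0, 1],
    [-0.9, -0.52, 0.15, 0, 1],
    [-1, -0.58, 0.17, 0, 1],
    [-1, -0.58, 0.2, 0, 1],
  ],
)

```text
clock: 2.77
ee_pos: [499.8, 215.2, 151.3]
tcp_rot: [3.141, 0.001, 2.806]
contact_force: [-0.9, -0.1, 0.2]
finger_gap: 0.998
gripper_force: 0.0
```

```bash
python3 - <<'E'
from h import *
m=viewer.camera_model("wrist");print(manip.observe()["ee_pos"],m)
im=viewer.capture("wrist")[:,:,::-1];cv2.imwrite("pics/w1.png",im)
im=viewer.capture("top")[:,:,::-1];cv2.imwrite("pics/t1.png",im)
E
```

```text
[499.81440889 215.19040102 151.28981374] {'fx': 371.64829954431775, 'fy': 371.64829954431775, 'cx': 316.82730054198873, 'cy': 235.5152132901541, 'rvec': array([-2.33250373, -1.65686234, -0.27608351]), 'tvec': array([-368.2870076 , -395.35393526,  175.56391173])}
```

View pics/w1.png

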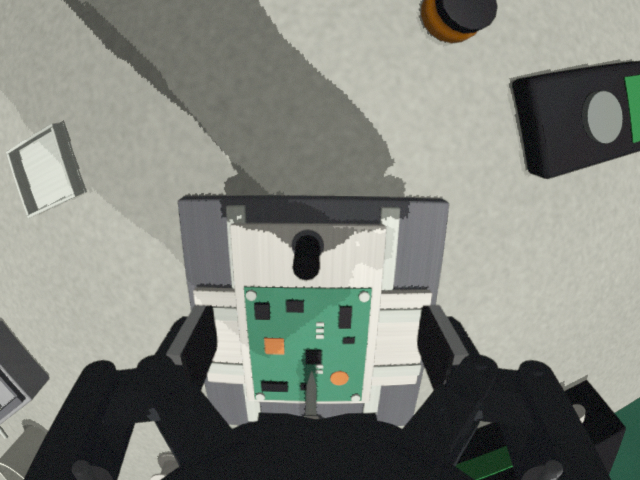

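```bash
python3 - <<'E'
from h import *
np.set_printoptions(precision=1,suppress=True)
im=cv2.imread("pics/w1.png");t=cv2.imread("pics/t1.png");s=cv2.imread("pics/scene0.png")
o=orange(im,(230,280,390,410));print(o)
for q in o[:2]:print(onz("wrist",q[1:],38.8))
r=lambda a:cv2.resize(a,(400,300),interpolation=cv2.INTER_CUBIC)
c=np.vstack([np.hstack([r(im[310:415,245:385]),r(im[225:285,267:347])]),np.hstack([r(t[180:255,220:320]),r(s[240:300,345:425])])])
cv2.imwrite("pics/crop2.png",c)
E
```

```text
[(302, np.float64(273.94), np.float64(345.46)), (194, np.float64(338.95), np.float64(377.74))]
[581.  150.4  38.8]
[632.8 191.1  38.8]
```

View pics/crop2.png

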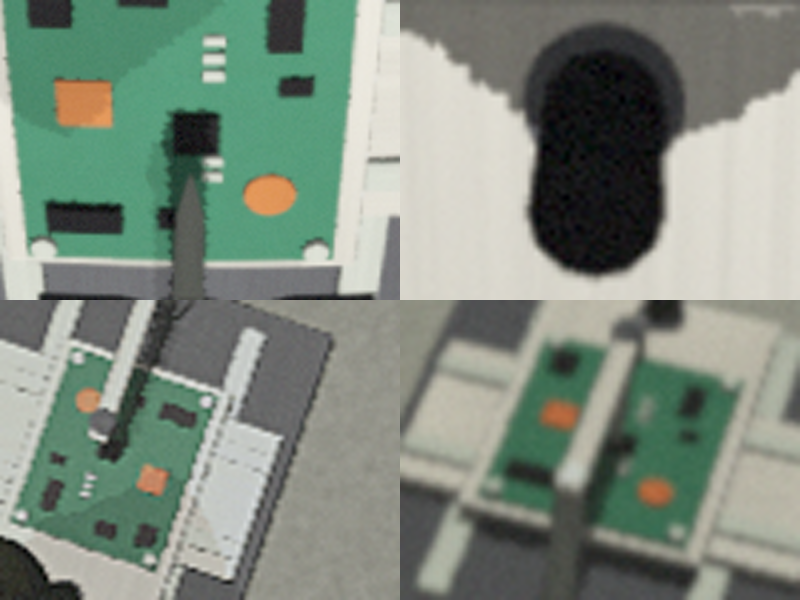

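```bash
python3 - <<'E'
from h import *
np.set_printoptions(precision=1,suppress=True)
a=np.radians(-19.4);R=np.array([[np.cos(a),-np.sin(a)],[np.sin(a),np.cos(a)]])
r=onz("wrist",(339.5,378.3),38.8)[:2];s=onz("wrist",(273.9,345.5),38.8)[:2];tip=onz("wrist",(311.5,372.3),47.8)[:2]
print(tip,R.T@(tip-r),R.T@(tip-s),R.T@(r-s))
x=tri(ray("top",(241.54,204.62)),ray("wrist",(339.5,378.3)));y=tri(ray("top",(257.79,224.62)),ray("wrist",(273.9,345.5)));print(x,y)
k=onz("wrist",(267+.2*(597-400),225+.2*205),79);print("knob top",k, (r-R@[125,28]+s-R@[90,-28])/2)
E
```

```text
[611.6 173. ] [-14.7 -24.6] [21.3 31.5] [36.  56.2]
(array([638. , 189.8,  33.2]), np.float64(0.9631228746540896)) (array([585.5, 147.7,  31.7]), np.float64(0.007308231031084559))
knob top [505.  207.7  79. ] [505.9 206.6]
```

```bash
python3 - <<'E'
from h import *
np.set_printoptions(precision=1,suppress=True)
for z in(100,110,122,130):print(onz("top",(245.6,211.3),z))
print(tri(ray("top",(245.6,211.3)),ray("scene",(345+.2*(628-400),240+.2*(329-300)))))
for n in ("wrist","top","scene"):print(ray(n,(312,360)))
E
```

```text
[613.4 171.5 100. ]
[612.3 170.3 110. ]
[611.1 169.  122. ]
[610.3 168.1 130. ]
(array([611.6, 170.2, 117.5]), np.float64(1.443756704267401))
(array([419.2, 244.3, 293.8]), array([ 0.6, -0.2, -0.8]))
(array([ 461.5,    8.3, 1561.8]), array([-0.1,  0. , -1. ]))
(array([1598.1,   -5.9, 1008.8]), array([-0.6, -0. , -0.8]))
```

>>> step_arm(
  rows=[
    [-0.05, -0.03, 0.1, 0, 1],
    [-0.1, -0.07, 0.22, 0, 1],
    [-0.1, -0.07, 0.36, 0, 1],
    [-0.1, -0.07, 0.5, 0, 1],
    [-0.1, -0.07, 0.64, 0, 1],
    [-0.1, -0.07, 0.78, 0, 1],
    [-0.1, -0.07, 0.9, 0, 1],
    [-0.1, -0.07, 1.0, 0, 1],
  ],
)

```text
clock: 3.53
ee_pos: [504.5, 207.5, 49.8]
tcp_rot: [-3.141, -0.001, 2.81]
contact_force: [0.1, 0.1, 0.6]
finger_gap: 1.0
gripper_force: 0.0
```

>>> step_arm(
  rows=[
    [0, 0, 0.05, 0, 0.8],
    [0, 0, 0.05, 0, 0.6],
    [0, 0, 0.05, 0, 0.4],
    [0, 0, 0.05, 0, 0.3],
    [0, 0, 0.05, 0, 0.2],
    [0, 0, 0.05, 0, 0.1],
    [0, 0, 0.05, 0, 0],
    [0, 0, 0.05, 0, 0],
  ],
  newtons=40,
)

```text
clock: 4.2
ee_pos: [506.0, 207.4, 47.1]
tcp_rot: [3.141, 0.001, 2.809]
contact_force: [-1.2, -1.0, 6.5]
finger_gap: 0.196
gripper_force: 39.0
```

>>> step_arm(
  rows=[
    [0, 0, 0, 0, 0],
    [0, 0, 0, 0, 0],
    [0, 0, 0, 0, 0],
    [0, 0, 0, 0, 0],
    [0, 0, 0, 0, 0],
    [0, 0, 0, 0, 0],
    [0, 0, 0, 0, 0],
    [0, 0, 0, 0, 0],
  ],
  newtons=40,
)

```text
clock: 4.87
ee_pos: [506.0, 207.4, 47.1]
tcp_rot: [3.141, 0.001, 2.809]
contact_force: [-1.0, -0.9, 5.7]
finger_gap: 0.199
gripper_force: 39.0
```

```bash
python3 - <<'E'
from h import *
np.set_printoptions(precision=1,suppress=True)
print(manip.observe())
im=viewer.capture("wrist")[:,:,::-1];cv2.imwrite("pics/w2.png",im)
im=viewer.capture("top")[:,:,::-1];cv2.imwrite("pics/t2.png",im)
E
```

```text
{'clock': 4.8667, 'joint_positions': array([ 0.4,  0.4, -0.4,  0.8, -0. ,  0.7]), 'joint_vel': array([ 0.,  0.,  0., -0., -0.,  0.]), 'tau': array([  0.1, -47.8,  26.9,  -0.7,   0.2,  -0. ]), 'ee_pos': array([506. , 207.4,  47.1]), 'tcp_rot': array([3.1, 0. , 2.8]), 'contact_force': array([-1. , -0.9,  5.7]), 'ft_torque': array([-0.3,  0.2,  0. ]), 'gripper_force': 38.97958159446716, 'finger_gap': 0.1990714550040519}
```

View pics/w2.png

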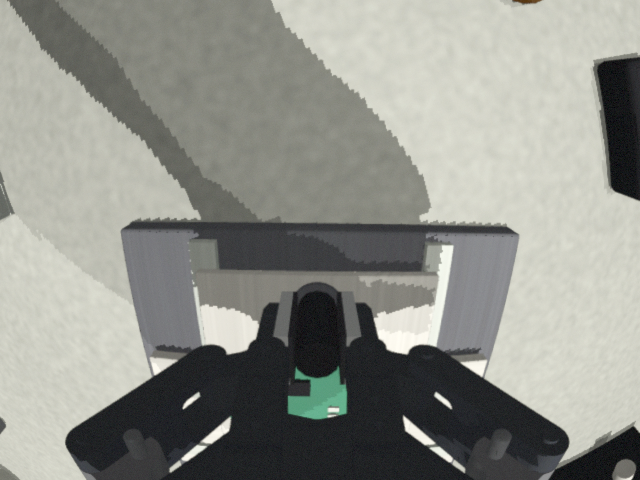

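>>> step_arm(
  rows=[
    [0.02, -0.03, 0, 0, 0],
    [0.05, -0.08, 0, 0, 0],
    [0.08, -0.13, 0, 0, 0],
    [0.11, -0.18, 0, 0, 0],
    [0.13, -0.22, 0, 0, 0],
    [0.15, -0.25, 0, 0, 0],
    [0.15, -0.25, 0, 0, 0],
    [0.15, -0.25, 0, 0, 0],
  ],
)

```text
clock: 5.63
ee_pos: [482.8, 188.0, 47.0]
tcp_rot: [3.141, 0.001, 2.808]
contact_force: [-0.6, -0.3, 9.5]
finger_gap: 0.197
gripper_force: 39.9
```

```bash
python3 - <<'E'
from h import *
np.set_printoptions(precision=1,suppress=True)
print(manip.observe()["ee_pos"])
t=viewer.capture("top")[:,:,::-1].copy();s=viewer.capture("scene")[:,:,::-1].copy()
cv2.imwrite("pics/t3.png",t);cv2.imwrite("pics/s3.png",s)
print(orange(t,(190,160,305,280)),orange(s,(330,230,445,322)))
r=lambda a:cv2.resize(a,(400,600),interpolation=cv2.INTER_CUBIC)
cv2.imwrite("pics/crop3.png",np.hstack([r(t[175:265,220:280]),r(s[230:305,360:410])]))
E
```

```text
[482.8 188.   47. ]
[(32, np.float64(264.62), np.float64(233.53)), (2, np.float64(247.5), np.float64(215.0))] [(29, np.float64(368.83), np.float64(256.03)), (6, np.float64(389.0), np.float64(271.5))]
```

View pics/crop3.png

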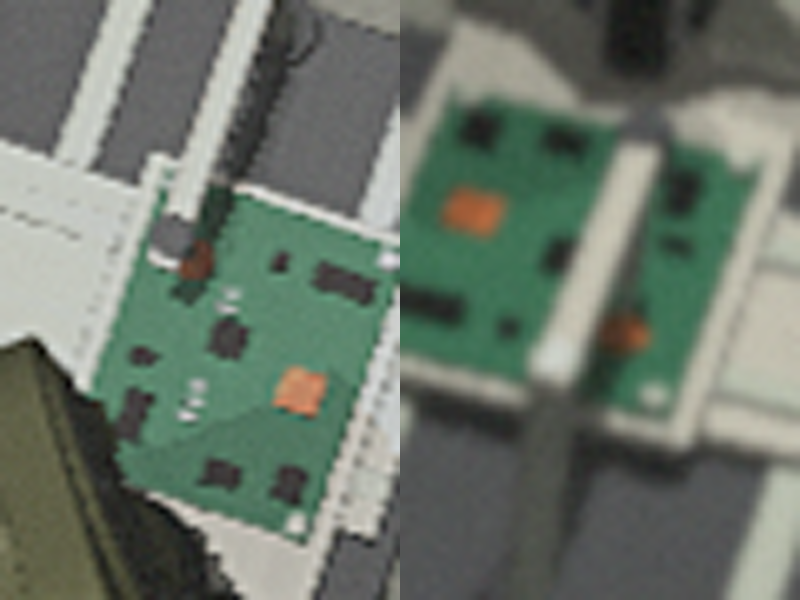

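```bash
python3 - <<'E'
from h import *
np.set_printoptions(precision=1,suppress=True)
a=np.radians(-19.2);R=np.array([[np.cos(a),-np.sin(a)],[np.sin(a),np.cos(a)]])
s3=tri(ray("top",(264.62,233.53)),ray("scene",(368.83,256.03)));print(s3)
s=onz("top",(264.62,233.53),38.8)[:2];print(s, R.T@(s-[584.9,147.1]))
r=s+R@[35,56];print("round",r)
for p in((249.55,214.75),):print(onz("top",p,38.8))
tips={"hub":[611.6,170.2],"wrist":[615.1,170.4]}
for k,v in tips.items():print(k,R.T@(np.array(v)-r))
for n in("top","scene"):
  m=viewer.camera_model(n);K=np.array([[m["fx"],0,m["cx"]],[0,m["fy"],m["cy"]],[0,0,1]])
  q=cv2.projectPoints(np.array([[*r,38.8],[*r,47.8],[*r,65.8],[*r,110]]),np.array(m["rvec"]),np.array(m["tvec"]),K,None)[0].reshape(-1,2)
  print(n,q,(q-[220,175])/.15 if n=="top" else (q-[360,230])*8+[400,0])
E
```

```text
(array([561.7, 129.9,  38.2]), np.float64(0.26103366457226757))
[561.7 129.7] [-16.2 -24.1]
round [613.2 171.1]
[610.7 168.2  38.8]
hub [-1.2 -1.3]
wrist [2. 0.]
top [[248.4 213.8]
 [248.  213.5]
 [247.3 212.8]
 [245.3 211. ]] [[189.5 258.7]
 [187.  256.4]
 [181.8 251.7]
 [168.7 239.8]]
scene [[387.6 270.8]
 [387.9 268.1]
 [388.6 262.6]
 [390.4 248.7]] [[620.4 326.7]
 [623.2 305. ]
 [628.9 261. ]
 [643.1 149.6]]
```

>>> step_arm(
  rows=[
    [0, 0, 0, 0, 0],
    [0, 0, 0, 0, 0],
    [0, 0, 0, 0, 0],
    [0, 0, 0, 0, 0],
    [0, 0, 0, 0, 0],
    [0, 0, 0, 0, 0],
    [0, 0, 0, 0, 0],
    [0, 0, 0, 0, 0],
  ],
)

```text
clock: 6.4
ee_pos: [482.8, 188.0, 47.0]
tcp_rot: [-3.142, 0.001, 2.808]
contact_force: [0.4, -1.2, 8.4]
finger_gap: 0.2
gripper_force: 39.9
```

>>> step_arm(
  rows=[
    [0, 0, 0, 0, 0],
    [0, 0, 0, 0, 0],
    [-0.03, 0.05, 0, 0, 0],
    [-0.08, 0.13, 0, 0, 0],
    [-0.14, 0.22, 0, 0, 0],
    [-0.2, 0.32, 0, 0, 0],
    [-0.26, 0.42, 0, 0, 0],
    [-0.31, 0.5, 0, 0, 0],
  ],
)

```text
clock: 7.07
ee_pos: [528.1, 225.1, 47.0]
tcp_rot: [-3.14, -0.001, 2.808]
contact_force: [-3.8, -2.7, 12.2]
finger_gap: 0.193
gripper_force: 40.2
```

>>> step_arm(
  rows=[
    [-0.03, 0.04, 0, 0, 0],
    [-0.04, 0.06, 0, 0, 0],
    [-0.04, 0.06, 0, 0, 0],
    [-0.04, 0.06, 0, 0, 0],
    [-0.04, 0.06, 0, 0, 0],
    [-0.04, 0.06, 0, 0, 0],
    [-0.04, 0.06, 0, 0, 0],
    [-0.04, 0.06, 0, 0, 0],
  ],
)

```text
clock: 7.73
ee_pos: [534.6, 230.0, 47.1]
tcp_rot: [3.141, 0.001, 2.809]
contact_force: [1.2, 0.9, 6.8]
finger_gap: 0.199
gripper_force: 39.7
```

```bash
python3 - <<'E'
from h import *
np.set_printoptions(precision=1,suppress=True)
print(manip.observe()["ee_pos"])
t=viewer.capture("top")[:,:,::-1].copy();s=viewer.capture("scene")[:,:,::-1].copy()
print(orange(t,(190,160,305,280)),orange(s,(330,230,445,322)))
r=lambda a:cv2.resize(a,(400,600),interpolation=cv2.INTER_CUBIC)
cv2.imwrite("pics/crop4.png",np.hstack([r(t[175:265,220:280]),r(s[230:305,360:410])]))
E
```

```text
[534.6 230.   47.1]
[(28, np.float64(232.39), np.float64(193.61))] [(28, np.float64(407.29), np.float64(286.93)), (8, np.float64(389.88), np.float64(271.62))]
```

View pics/crop4.png

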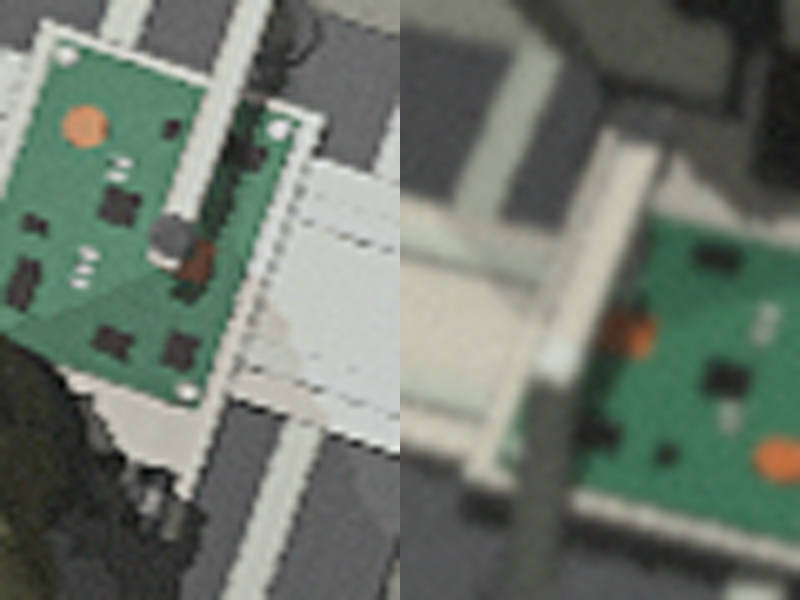

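>>> step_arm(
  rows=[
    [0, 0, 0, 0, 0.1],
    [0, 0, 0, 0, 0.3],
    [0, 0, 0, 0, 0.5],
    [0, 0, 0, 0, 0.7],
    [0, 0, 0, 0, 0.9],
    [0, 0, 0, 0, 1],
    [0, 0, 0, 0, 1],
    [0, 0, 0, 0, 1],
  ],
)

```text
clock: 8.5
ee_pos: [534.3, 229.9, 46.2]
tcp_rot: [-3.141, -0.0, 2.809]
contact_force: [0.0, -0.1, -0.4]
finger_gap: 1.002
gripper_force: 0.0
```

>>> step_arm(
  rows=[
    [0, 0, -0.05, 0, 1],
    [0, 0, -0.2, 0, 1],
    [0, 0, -0.4, 0, 1],
    [0, 0, -0.6, 0, 1],
    [0, 0, -0.8, 0, 1],
    [0, 0, -1, 0, 1],
    [0, 0, -1, 0, 1],
    [0, 0, -1, 0, 1],
  ],
)

```text
clock: 9.17
ee_pos: [535.5, 230.5, 147.8]
tcp_rot: [3.14, 0.002, 2.809]
contact_force: [-0.8, 0.2, 0.3]
finger_gap: 1.0
gripper_force: 0.0
```

```bash
python3 - <<'E'
from h import *
np.set_printoptions(precision=1,suppress=True)
print(manip.observe()["ee_pos"])
w=viewer.capture("wrist")[:,:,::-1].copy();cv2.imwrite("pics/w5.png",w);t=viewer.capture("top")[:,:,::-1].copy()
print(orange(w,(200,250,430,430)),orange(t,(190,160,305,280)))
cv2.imwrite("pics/crop5.png",cv2.resize(w[300:420,240:400],(800,600),interpolation=cv2.INTER_CUBIC))
E
```

```text
[535.5 230.5 147.8]
[(294, np.float64(280.24), np.float64(339.09)), (207, np.float64(345.96), np.float64(372.04))] [(27, np.float64(232.48), np.float64(193.56)), (1, np.float64(250.0), np.float64(213.0))]
```

View pics/crop5.png

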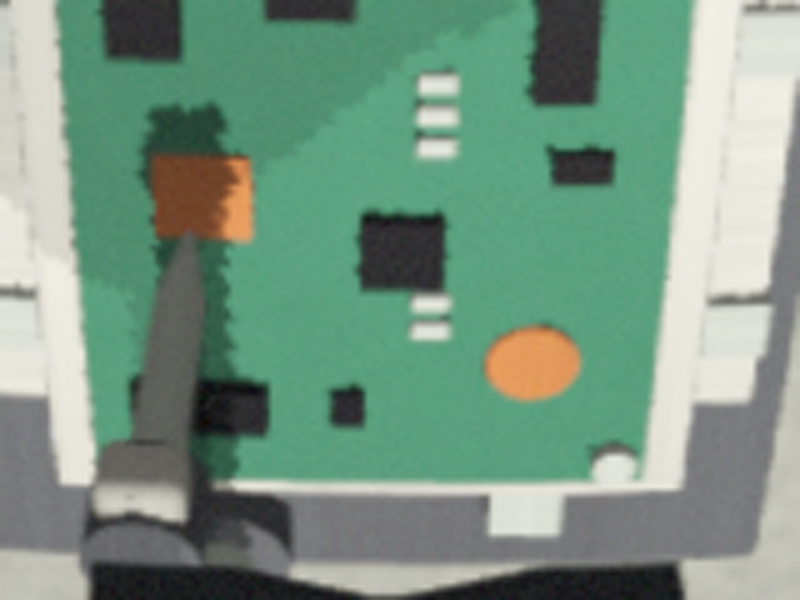

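```bash
python3 - <<'E'
from h import *
np.set_printoptions(precision=1,suppress=True)
a=np.radians(-19.2);R=np.array([[np.cos(a),-np.sin(a)],[np.sin(a),np.cos(a)]])
r=onz("wrist",(346.4,372.2),38.8)[:2];s=onz("wrist",(280.3,339.2),38.8)[:2]
print(r,s,R.T@(r-s))
for v in(230,233,236):
  tip=onz("wrist",(240+191/5,300+v/5),47.8)[:2]; print(tip,R.T@(tip-s),R.T@(tip-r)+[35,56])
print(manip.observe()["tcp_rot"],manip.observe()["joint_positions"])
E
```

```text
[660.9 213.4] [609.7 172.9] [35.  55.1]
[609.8 171.8] [ 0.4 -0.9] [ 0.5 -0. ]
[610.4 171.6] [ 1. -1.] [ 1.  -0.1]
[610.9 171.4] [ 1.6 -1. ] [ 1.6 -0.1]
[-3.1 -0.   2.8] [ 0.4  0.3 -0.2  1.  -0.   0.7]
```

>>> step_arm(
  rows=[
    [-0.03, -0.08, -0.1, 0, 1],
    [-0.08, -0.2, -0.2, 0, 1],
    [-0.13, -0.33, -0.2, 0, 1],
    [-0.18, -0.45, -0.2, 0, 1],
    [-0.23, -0.58, -0.2, 0, 1],
    [-0.28, -0.7, -0.2, 0, 1],
    [-0.33, -0.83, -0.2, 0, 1],
    [-0.38, -0.95, -0.2, 0, 1],
  ],
)

```text
clock: 9.93
ee_pos: [539.1, 126.0, 166.1]
tcp_rot: [-3.141, -0.0, 2.808]
contact_force: [0.4, -0.7, -0.9]
finger_gap: 1.0
gripper_force: 0.0
```

>>> step_arm(
  rows=[
    [-0.05, -0.12, 0, 0, 1],
    [-0.1, -0.24, 0, 0, 1],
    [-0.14, -0.36, 0, 0, 1],
    [-0.19, -0.48, 0, 0, 1],
    [-0.24, -0.6, 0, 0, 1],
    [-0.28, -0.72, 0, 0, 1],
    [-0.33, -0.83, 0, 0, 1],
    [-0.38, -0.95, 0, 0, 1],
  ],
)

```text
clock: 10.6
ee_pos: [544.3, 24.5, 166.3]
tcp_rot: [3.141, 0.0, 2.809]
contact_force: [-0.3, 0.6, -0.0]
finger_gap: 0.996
gripper_force: 0.0
```

>>> step_arm(
  rows=[
    [-0.05, -0.12, 0, 0, 1],
    [-0.1, -0.24, 0, 0, 1],
    [-0.14, -0.36, 0, 0, 1],
    [-0.19, -0.48, 0, 0, 1],
    [-0.24, -0.6, 0, 0, 1],
    [-0.28, -0.72, 0, 0, 1],
    [-0.33, -0.83, 0, 0, 1],
    [-0.38, -0.95, 0, 0, 1],
  ],
)

```text
clock: 11.27
ee_pos: [549.2, -77.8, 166.3]
tcp_rot: [3.142, 0.0, 2.809]
contact_force: [-0.4, -0.2, -0.1]
finger_gap: 0.995
gripper_force: 0.0
```

>>> step_arm(
  rows=[
    [-0.05, -0.12, 0, 0, 1],
    [-0.1, -0.24, 0, 0, 1],
    [-0.14, -0.36, 0, 0, 1],
    [-0.19, -0.48, 0, 0, 1],
    [-0.24, -0.6, 0, 0, 1],
    [-0.28, -0.72, 0, 0, 1],
    [-0.33, -0.83, 0, 0, 1],
    [-0.38, -0.95, 0, 0, 1],
  ],
)

```text
clock: 11.93
ee_pos: [554.0, -180.0, 166.3]
tcp_rot: [3.141, -0.0, 2.809]
contact_force: [-0.1, 0.7, -0.0]
finger_gap: 0.999
gripper_force: 0.0
```

>>> step_arm(
  rows=[
    [-0.05, -0.12, 0, -0.04, 1],
    [-0.1, -0.24, 0, -0.08, 1],
    [-0.14, -0.36, 0, -0.13, 1],
    [-0.19, -0.48, 0, -0.18, 1],
    [-0.25, -0.63, 0, -0.23, 1],
    [-0.32, -0.8, 0, -0.28, 1],
    [-0.38, -0.95, 0, -0.29, 1],
    [-0.38, -0.95, 0, -0.29, 1],
  ],
)

```text
clock: 12.6
ee_pos: [558.9, -284.4, 166.1]
tcp_rot: [-3.14, -0.0, -2.896]
contact_force: [-1.1, 0.7, -0.1]
finger_gap: 1.005
gripper_force: 0.0
```

```bash
python3 - <<'E'
from h import *
o=manip.observe();print(o["ee_pos"],o["tcp_rot"],o["joint_positions"])
w=viewer.capture("wrist")[:,:,::-1];cv2.imwrite("pics/w6.png",w)
E
```

```text
[ 558.9263253  -284.38673207  166.13890739] [-3.14009952e+00 -2.83797989e-05 -2.89616023e+00] [-0.47006546  0.3942477  -0.08307874  1.09251182 -0.00114558 -0.71549846]
```

View pics/w6.png

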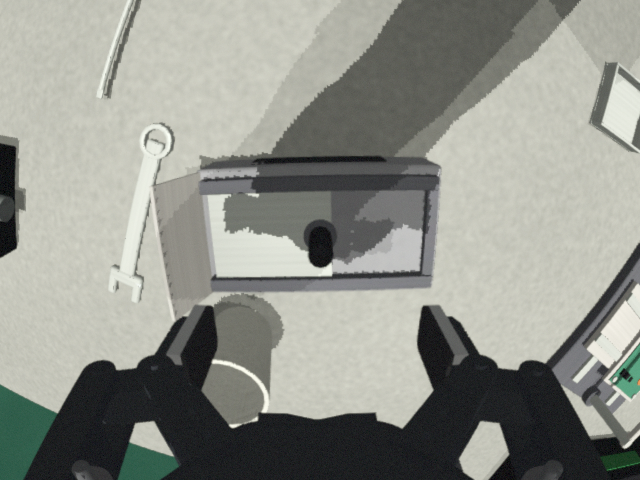

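```bash
python3 - <<'E'
from h import *
np.set_printoptions(precision=1,suppress=True)
w=cv2.imread("pics/w6.png")
m=(w.max(2)<35).astype(np.uint8)[210:285,290:350]
n,l,st,ce=cv2.connectedComponentsWithStats(m);i=1+st[1:,4].argmax();print(st[i])
x,y,ww,hh,_=st[i]; p=(290+x+ww/2,210+y+hh-ww/2);print(p,onz("wrist",p,98))
A=[onz("wrist",q,60) for q in((217,290),(430,287),(205,181),(438,178))]
for a,b in((1,0),(3,2)):d=A[a]-A[b];print(np.degrees(np.arctan2(d[1],d[0])))
print("cup",onz("top",(445,173),95))
o=manip.observe();a=o["tcp_rot"][2];ex=np.array([np.cos(a),np.sin(a)]);ey=np.array([np.sin(a),-np.cos(a)])
d=onz("wrist",p,98)[:2]-o["ee_pos"][:2];print(d@ex,d@ey,np.degrees(np.arctan2(ey[1],ey[0])))
E
```

```text
[ 19  16  24  41 774]
(np.float64(321.0), np.float64(255.0)) [ 559.2 -279.3   98. ]
104.82690855742221
104.86884470971957
cup [ 704.  -326.6   95. ]
-1.2275711766413209 3.345638857379198 104.02522767859273
```

>>> step_arm(
  rows=[
    [-0.01, 0.03, 0.1, -0.006, 1],
    [-0.01, 0.03, 0.25, -0.006, 1],
    [-0.01, 0.03, 0.4, -0.006, 1],
    [-0.01, 0.03, 0.55, -0.006, 1],
    [-0.01, 0.03, 0.7, -0.006, 1],
    [-0.01, 0.03, 0.85, -0.006, 1],
    [-0.01, 0.03, 0.95, -0.006, 1],
    [-0.01, 0.03, 1, -0.006, 1],
  ],
)

```text
clock: 13.32
ee_pos: [557.9, -276.3, 64.2]
tcp_rot: [3.139, -0.002, -2.881]
contact_force: [-0.1, 0.4, -0.1]
finger_gap: 0.999
gripper_force: 0.0
```

>>> step_arm(
  rows=[
    [0, 0, 0.02, 0, 0.8],
    [0, 0, 0.02, 0, 0.6],
    [0, 0, 0.02, 0, 0.45],
    [0, 0, 0.02, 0, 0.3],
    [0, 0, 0.02, 0, 0.2],
    [0, 0, 0.02, 0, 0.1],
    [0, 0, 0.02, 0, 0],
    [0, 0, 0.02, 0, 0],
  ],
  newtons=60,
)

```text
clock: 13.98
ee_pos: [560.0, -279.2, 65.5]
tcp_rot: [-3.139, 0.001, -2.883]
contact_force: [-0.4, -4.3, 5.9]
finger_gap: 0.163
gripper_force: 58.5
```

>>> step_arm(
  rows=[
    [0, 0, 0, 0, 0],
    [0, 0, 0, 0, 0],
    [0, 0, 0, 0, 0],
    [0, 0, 0, 0, 0],
    [0, 0, 0, 0, 0],
    [0, 0, 0, 0, 0],
    [0, 0, 0, 0, 0],
    [0, 0, 0, 0, 0],
  ],
)

```text
clock: 14.65
ee_pos: [560.0, -279.1, 65.5]
tcp_rot: [-3.139, 0.001, -2.883]
contact_force: [-0.1, -4.5, 6.2]
finger_gap: 0.17
gripper_force: 58.6
```

```bash
python3 - <<'E'
from h import *
o=manip.observe();print(o["ee_pos"],o["tcp_rot"],o["finger_gap"],o["gripper_force"],o["contact_force"])
t=viewer.capture("top")[:,:,::-1];s=viewer.capture("scene")[:,:,::-1];w=viewer.capture("wrist")[:,:,::-1]
r=lambda a:cv2.resize(a,(400,300),interpolation=cv2.INTER_CUBIC)
cv2.imwrite("pics/crop7.png",np.hstack([r(w),r(s[190:310,120:280])]))
E
```

```text
[ 559.96263874 -279.13633823   65.49491132] [-3.13877814e+00  1.19787804e-03 -2.88293298e+00] 0.1702576707624557 58.6154705286026 [-0.09414717 -4.52509856  6.19441843]
```

View pics/crop7.png

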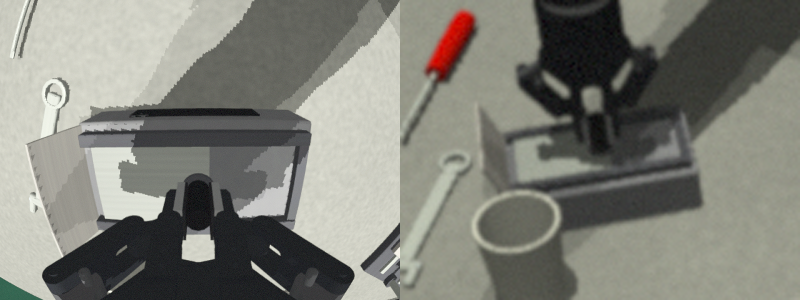

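>>> step_arm(
  rows=[
    [0, 0.03, 0, 0, 0],
    [0, 0.08, 0, 0, 0],
    [0, 0.13, 0, 0, 0],
    [0, 0.18, 0, 0, 0],
    [0, 0.23, 0, 0, 0],
    [0, 0.27, 0, 0, 0],
    [0, 0.3, 0, 0, 0],
    [0, 0.3, 0, 0, 0],
  ],
)

```text
clock: 15.47
ee_pos: [552.3, -251.1, 65.5]
tcp_rot: [-3.136, 0.001, -2.883]
contact_force: [0.4, -8.7, 3.3]
finger_gap: 0.165
gripper_force: 58.6
```

>>> step_arm(
  rows=[
    [0, 0, 0, 0, 0],
    [0, 0, 0, 0, 0],
    [0, 0, 0, 0, 0],
    [0, 0, 0, 0, 0],
    [0, 0, 0, 0, 0],
    [0, 0, 0, 0, 0],
    [0, 0, 0, 0, 0],
    [0, 0, 0, 0, 0],
  ],
)

```text
clock: 16.13
ee_pos: [552.4, -251.6, 65.5]
tcp_rot: [-3.136, 0.001, -2.884]
contact_force: [0.3, -9.8, 4.8]
finger_gap: 0.168
gripper_force: 58.6
```

```bash
python3 - <<'E'
from h import *
np.set_printoptions(precision=2,suppress=True)
a=np.radians(14.8);u=np.array([-np.sin(a),np.cos(a)])
o=manip.observe();p=o["ee_pos"][:2]
print(p,o["tcp_rot"],o["finger_gap"],o["gripper_force"],"F",o["contact_force"][:2]@u)
for k in([559.2,-279.3],[560,-279.1],[561.7,-281.2]):print((p-k)@u)
t=viewer.capture("top")[:,:,::-1].copy();print(orange(t,(190,160,305,280)))
E
```

```text
[ 552.43 -251.61] [-3.14  0.   -2.88] 0.16783949218655964 58.61518085002899 F -9.541576496002488
28.504274314757122
28.515266243384865
30.97985314794505
[(24, np.float64(232.38), np.float64(193.46)), (3, np.float64(247.33), np.float64(215.33))]
```

```bash
python3 -c "
from rig import manip
print(manip.close_job())"
```

```text
the job is handed in; nothing more can be done
None
```

I handed the job in at about 16 s. The pointer paused over the round pad and is now within about 1–2 mm of the square pad's centre. The gripper is holding the gate at about 30 mm of travel with about 59 N of grip. I measured all of this from the cameras and arm readings; the hand-in returned no verdict.

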